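# Find the perished press pad with the pin gauge

### The arm

A 6-joint arm with a two-finger parallel gripper is mounted at the origin on the work surface. World frame = base frame: x ahead of the robot, y to its left, z up, the work surface at z = 0. Lengths are in mm, angles in rad, forces in N, time in s.
With the tool pointing down it reaches from about 325 to 1000 mm from the base axis. Payload 5.1 kg.
Tool frame: the origin (TCP) lies at the very end of the fingers, on their centre line; the grasp point (between the pads) lies 19 mm behind it; z points along the fingers, y is the direction in which the jaws open and shut (so a half turn about z gives the same grasp; the last joint's range is limited). The gripper opens to 85 mm and grips with 20 to 120 N. Pads are 22 mm wide; open, the fingers measure 114 mm over their backs; the gripper's body (76 mm by 85 mm) begins 54 mm behind the grasp point. The pads swing forward as they close: fully open they stand 13 mm farther back than shut.
Start: joints at [-0.083, 0.124, 1.65, -0, 1.367, -0.083], TCP at [649.988, -0.028, 231.322] pointing down, gripper open.
Joint ranges: [-2.61, 2.61], [-1.02, 2.33], [0.03, 2.71], [-1.35, 4.49], [0.32, 2.68], [-2.91, 2.91]. Speed limits (rad/s): [2.57, 2.57, 3.14, 3.14, 3.14, 3.14].

### API

Orientations are given as a 3x3 rotation matrix whose columns are the frame's x, y, z axes.
In Python, from bench import * gives the robot as it stands.
- The arm moves only by the tool send_rows, never from a script. Its argument "steps" is a list of rows, each a list of 7 numbers: the turn, a rotation vector about the world's x, y, z in rad, then the shift along the world's x, y, z in mm, then the opening, from 0 (shut) to 1 (fully open). In form: [[wx, wy, wz, x, y, z, hand], ...]. A call has 1 to 20 rows; each row is the pose to reach, as a shift and turn from the pose commanded when the call began; what a row does not reach only later rows make up. A row lasts 1/12 s, in which the tool goes at most 41.7 mm and 7.16 degrees, less where a joint would pass 70% of its speed; a pose out of reach is approached as far as the arm can. A call with a gripper value outside its range is refused whole. The fingers move at their own pace and stop on an object; "force" is the grip in N (left out, the last holds). Time passes only in rows, so rows that repeat a pose let the fingers close. It gives the time, the measured TCP pose, the force and the opening at its end, in the units of the state.
- read_state(): the state, without advancing time (a new reading comes with each control period).
- snapshot(name): name is "scene" or "side" or "wrist"; returns (picture, depth): 480x640x3 uint8, red, green, blue; 480x640 float32, mm along the optical axis (not along the pixel's ray), 0 where there is no reading.
- camera_info(name): a dict with "intrinsics" (3x3 intrinsics, pixels), "xyz" and "attitude" of the camera in the world; the wrist camera has in their place "mount" (4x4, takes a point from camera to tool coordinates, whose origin is the TCP and whose axes are the flange's). Camera axes: x right, y down, z forward; pixel columns grow to the right and rows downward; lengths in mm; the calibration is good to about 2 mm. A picture is of the moment at which its call begins: read the wrist's pose just before it. camera_info takes no time and is no camera call.
- job_done(): hands the job in, once; it reports no verdict.
The state is a dict: "time": time; "joint_pos": joint angles; "qd": joint speeds; "joint_efforts": joint torques, N m; "eef_pos": TCP position; "tool_rot": TCP orientation; "force": force on the tool from outside, world axes, zero at the start; "torque": the same for the moment, N m; "opening": finger opening in mm.
Only numpy, scipy, OpenCV 4.12 (cv2) and the standard library are available. Lean on these libraries where they do the work, as an engineer would, in place of code of your own. Each camera call takes 0.05 s, during which the arm holds its last target.

### The job

Test the three rubber press pads on the carrier one after the other, starting at the dowel end: push the gauge's pin straight down into the middle of each with about 7 N, hold it for a moment and read how far it sinks, never pressing a pad with more than 12 N. Then stand the gauge back in its stand, and after that set the one pad that has perished (the pin sinks far deeper into it) upright in the reject tray. Leave the two sound pads in their places and everything else undisturbed.

Things in the scene. Friction and masses are not known exactly. Their poses are not given: they have to be found in the camera images.
- pad_a: one of three pads that look alike: upright puck, 50 mm diameter, 34 mm high, lower 16 mm aluminium, the rest black rubber; 180 g; grip it by its sides. Origin: centre of its underside, z up. The middle of its top (26 mm diameter) lies 0 to 8 mm below the 34 mm high rigid rim, by wear, which says nothing of softness; it gives under the pin and springs back. Only pressing tells sound from perished; see carrier
- pad_b: one of three pads that look alike: upright puck, 50 mm diameter, 34 mm high, lower 16 mm aluminium, the rest black rubber; 180 g; grip it by its sides. Origin: centre of its underside, z up. The middle of its top (26 mm diameter) lies 0 to 8 mm below the 34 mm high rigid rim, by wear, which says nothing of softness; it gives under the pin and springs back. Only pressing tells sound from perished; see carrier
- pad_c: one of three pads that look alike: upright puck, 50 mm diameter, 34 mm high, lower 16 mm aluminium, the rest black rubber; 180 g; grip it by its sides. Origin: centre of its underside, z up. The middle of its top (26 mm diameter) lies 0 to 8 mm below the 34 mm high rigid rim, by wear, which says nothing of softness; it gives under the pin and springs back. Only pressing tells sound from perished; see carrier
- carrier: fixed aluminium plate, 90 (x) by 270 (y) by 8 mm; origin: centre of its underside. The three pads stand loose on it in any order, at y = +85, 0, -85 mm. Two pads are sound (8 to 10 N per mm: their middle sinks about 0.7 mm under 6 N), one has perished (0.7 N per mm: sinks about 8.5 mm under 6 N, at most 12 mm).
- carrier_dowel (a point): top centre of the upright steel dowel (14 mm diameter, top 30 mm above the table) on the carrier's +y end, 125 mm from its centre; testing starts at this end
- gauge: loose hand gauge, about 180 g, upright in the stand. Origin: on its axis, underside of its round flange (40 mm diameter, 5 mm thick). Above it a square black grip 26 x 26 mm, 5 to 63 mm above the origin, flats square to its x and y; grip any two opposite flats. Below it a steel barrel, 18 mm diameter, 26 mm long. The x flats carry a scale with a pointer that rises with the pin.
- gauge_pin (a joint): how far the sprung pin is pushed up into the gauge, m: 0 out, 0.008 fully in; 4 N per mm (6 N reads about 0.0015)
- gauge_tip (a point): centre of the tip of the gauge's steel pin (6 mm diameter, below the barrel); at rest 50 mm below the gauge's origin, 24 mm below the barrel; moves with the pin
- stand: fixed gauge stand: base 90 x 90 mm, top plate 84 x 84 mm with its upper face 62 mm above the table on four corner posts. A round hole of 25 mm diameter through the middle of the top plate takes the gauge's barrel; the flange rests on the plate. Origin: centre of its underside.
- reject_tray: fixed low square open tray, 150 x 150 mm outside, walls 4 mm thick and 30 mm high, floor about 4 to 5 mm thick; empty. Origin: centre of its underside.
- microplate: blue well plate, 85 x 127 x 16 mm; bystander, origin at the centre of its underside, stays where it is
- tip_box: grey box with clear lid, 87 x 122 x 67 mm; bystander, origin at the centre of its underside, stays where it is
- tube_rack: blue block with tubes, 80 x 140 x 41 mm; bystander, origin at the centre of its underside, stays where it is
- beaker: clear glass beaker, 56 mm diameter, 70 mm high; bystander, origin at the centre of its underside, stays where it is
- reagent: amber bottle, 44 mm diameter, 85 mm high; bystander, origin at the centre of its underside, stays where it is
- jar: white jar, 44 mm diameter, 50 mm high; bystander, origin at the centre of its underside, stays where it is
- marker: flat black marker pen, 18 x 110 x 12 mm; bystander, origin at the centre of its underside, stays where it is
Mind the look-alikes: they are no part of the job. What is shaped like the pad_b but green or red is not meant.

How it is judged (in metres and radians):
On the way, in this order (a step that is already met when the one before it is completed fails the run):
1. the pad nearest the dowel is tested: pin in its middle (within 11 mm), more than 5 N, for 0.3 s (((y of pad_a in the frame of carrier between 0.055 and 0.115 m and contact force between gauge and pad_a above 5 N and value of joint gauge_pin above 0.0008 m and horizontal distance between gauge_tip and pad_a below 0.011 m) or (y of pad_b in the frame of carrier between 0.055 and 0.115 m and contact force between gauge and pad_b above 5 N and value of joint gauge_pin above 0.0008 m and horizontal distance between gauge_tip and pad_b below 0.011 m) or (y of pad_c in the frame of carrier between 0.055 and 0.115 m and contact force between gauge and pad_c above 5 N and value of joint gauge_pin above 0.0008 m and horizontal distance between gauge_tip and pad_c below 0.011 m))), for 0.3 s.
2. the middle pad is tested likewise (((y of pad_a in the frame of carrier between -0.03 and 0.03 m and contact force between gauge and pad_a above 5 N and value of joint gauge_pin above 0.0008 m and horizontal distance between gauge_tip and pad_a below 0.011 m) or (y of pad_b in the frame of carrier between -0.03 and 0.03 m and contact force between gauge and pad_b above 5 N and value of joint gauge_pin above 0.0008 m and horizontal distance between gauge_tip and pad_b below 0.011 m) or (y of pad_c in the frame of carrier between -0.03 and 0.03 m and contact force between gauge and pad_c above 5 N and value of joint gauge_pin above 0.0008 m and horizontal distance between gauge_tip and pad_c below 0.011 m))), for 0.3 s.
3. the pad farthest from the dowel is tested likewise (((y of pad_a in the frame of carrier between -0.115 and -0.055 m and contact force between gauge and pad_a above 5 N and value of joint gauge_pin above 0.0008 m and horizontal distance between gauge_tip and pad_a below 0.011 m) or (y of pad_b in the frame of carrier between -0.115 and -0.055 m and contact force between gauge and pad_b above 5 N and value of joint gauge_pin above 0.0008 m and horizontal distance between gauge_tip and pad_b below 0.011 m) or (y of pad_c in the frame of carrier between -0.115 and -0.055 m and contact force between gauge and pad_c above 5 N and value of joint gauge_pin above 0.0008 m and horizontal distance between gauge_tip and pad_c below 0.011 m))), for 0.3 s.
4. the gauge stands in its stand again, let go (horizontal distance between gauge and stand below 0.009 m and z of gauge in the frame of stand between 0.058 and 0.066 m and angle between gauge's own z axis and vertical below 0.1 rad and contact force between gauge and the fingers below 0.1 N and linear speed of gauge below 0.02 m/s), for 0.2 s.
At the end, for the whole second after the job is handed in: Perished pad upright (0.1 rad), at rest on the reject tray's floor, within 50 mm of its centre along each side; gauge upright in the stand, barrel in the hole, flange on the plate (4 mm), let go; both sound pads upright within 20 mm of where they were (all of step 4 and distance of each of pad_a, pad_b from where it was at the start of the episode below 0.02 m and angle between each of pad_a, pad_b, pad_c's own z axis and vertical below 0.1 rad and x of pad_c in the frame of reject_tray between -0.05 and 0.05 m and y of pad_c in the frame of reject_tray between -0.05 and 0.05 m and z of pad_c in the frame of reject_tray between 0 and 0.012 m and linear speed of pad_c below 0.02 m/s); the robot touches nothing.
It fails at once if the gauge presses a pad with more than 12 N (contact force between gauge and pad_a above 12 N or contact force between gauge and pad_b above 12 N or contact force between gauge and pad_c above 12 N).
It fails at once if a bystander is shifted by more than 30 mm (distance of any of microplate, tip_box, tube_rack, beaker, reagent, jar, marker from where it was at the start of the episode above 0.03 m).
It also fails if it takes over 72 s, if anything falls off the work surface, if the arm or the gripper's body presses on something with over 40 N, if the wrist force passes 120 N, or if a joint passes its speed limit or range.

## Working session

There is one attempt and no reset: what is moved stays moved. The work goes in short steps, Python scripts to look and compute and a tool call to move; the robot and the scene stay as the last step left them, time stands still between calls to the robot, and variables do not carry over. Pictures are saved under pics/ and viewed, and the job is handed in when it is done.

Besides the shell and the picture viewer there is one more tool, called after ">>>" as a command line: name --pt "numbers of a row" for each row, then --argument value for the rest. send_rows: Moves the arm, as the interface text tells. Its arguments: {"type":"object","properties":{"steps":{"type":"array"},"force":{"type":"number"}},"required":["steps"]}

```bash
mkdir -p pics; ls
cat > h.py <<'E'
from bench import *
import numpy as np, cv2
def save(n,im): cv2.imwrite('pics/'+n+'.png',cv2.cvtColor(im,cv2.COLOR_RGB2BGR))
def pose(cam,st=None):
    c=camera_info(cam);K=np.array(c['intrinsics'])
    if 'mount' in c:
        st=st or read_state();M=np.array(c['mount']);R=np.array(st['tool_rot']);t=np.array(st['eef_pos'])
        return K,R@M[:3,:3],R@M[:3,3]+t
    return K,np.array(c['attitude']),np.array(c['xyz'])
def ray(P,u,v,z):
    K,R,t=P;d=R@np.linalg.inv(K)@np.array([u,v,1.]);return t+d*(z-t[2])/d[2]
def cloud(P,D):
    K,R,t=P;v,u=np.mgrid[:480,:640];p=np.stack([(u-K[0,2])/K[0,0]*D,(v-K[1,2])/K[1,1]*D,D],-1);return p@R.T+t
E
python3 - <<'E'
from h import *
st=read_state();print(st)
for n in ['scene','side','wrist']:
    P=pose(n,st);a,d=snapshot(n);save(n+'0',a);np.savez('/tmp/%s0'%n,a=a,d=d,K=P[0],R=P[1],t=P[2]);print(n,camera_info(n))
E
```

```text
pics
{'time': 0.0, 'joint_pos': array([-8.26297974e-02,  1.24505882e-01,  1.65167112e+00,  2.29616582e-05,
        1.36747485e+00, -8.25593602e-02]), 'qd': array([ 0.00107214,  0.00073627, -0.0002258 ,  0.00070423, -0.00018854,
        0.00055515]), 'joint_efforts': array([ 3.96925461e-04, -4.23608243e+01, -3.65454090e+01,  2.94756808e-05,
        6.89593100e-03,  2.82237529e-06]), 'eef_pos': array([6.49397739e+02, 7.65910218e-03, 2.30054207e+02]), 'tool_rot': array([[ 7.52939355e-05,  9.99997895e-01, -2.05030885e-03],
       [ 9.99999979e-01, -7.48996758e-05,  1.92368905e-04],
       [ 1.92214933e-04, -2.05032329e-03, -9.99997880e-01]]), 'force': array([0.412979  , 0.04654152, 0.24719761]), 'torque': array([ 0.04754622, -0.02170589,  0.04323151]), 'opening': 85.24570923553352}
scene {'intrinsics': array([[614.18738847,   0.        , 314.48286738],
       [  0.        , 614.18738847, 235.56221727],
       [  0.        ,   0.        ,   1.        ]]), 'xyz': array([1439.22288987,  -78.15784345,  813.74229242]), 'attitude': array([[ 0.09468335,  0.61751054, -0.780843  ],
       [ 0.995
[... 304 characters left out ...]
679.53187606]), 'attitude': array([[ 0.88098514, -0.28763089,  0.3756776 ],
       [-0.4729794 , -0.5563149 ,  0.68323072],
       [ 0.01247679, -0.77960388, -0.62614864]])}
wrist {'intrinsics': array([[405.60486994,   0.        , 318.57194871],
       [  0.        , 405.60486994, 234.38845678],
       [  0.        ,   0.        ,   1.        ]]), 'mount': array([[-6.87670017e-04, -9.49458799e-01, -3.13890930e-01,
         8.12337436e+01],
       [ 9.99999752e-01, -6.04608248e-04, -3.61970401e-04,
        -1.50996334e-01],
       [ 1.53894937e-04, -3.13891101e-01,  9.49458979e-01,
        -1.42830851e+02],
       [ 0.00000000e+00,  0.00000000e+00,  0.00000000e+00,
         1.00000000e+00]])}
```

View pics/scene0.png

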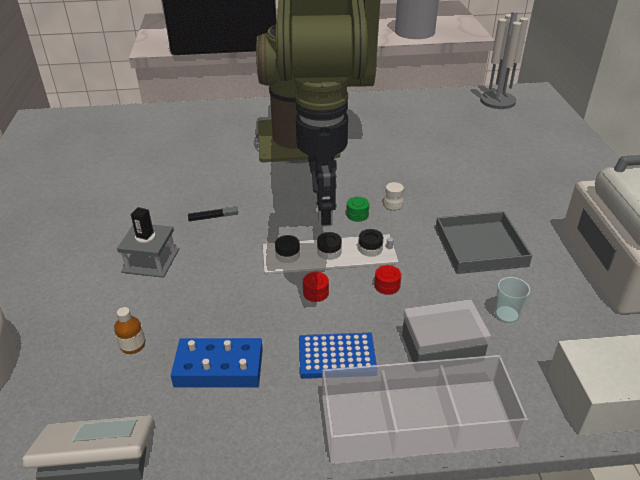

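View pics/side0.png

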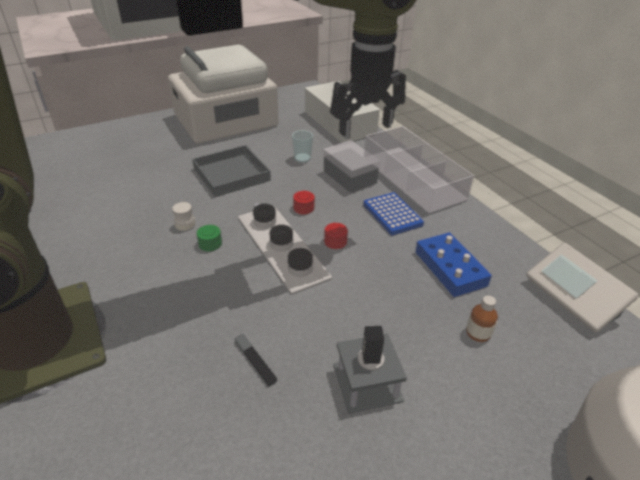

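View pics/wrist0.png

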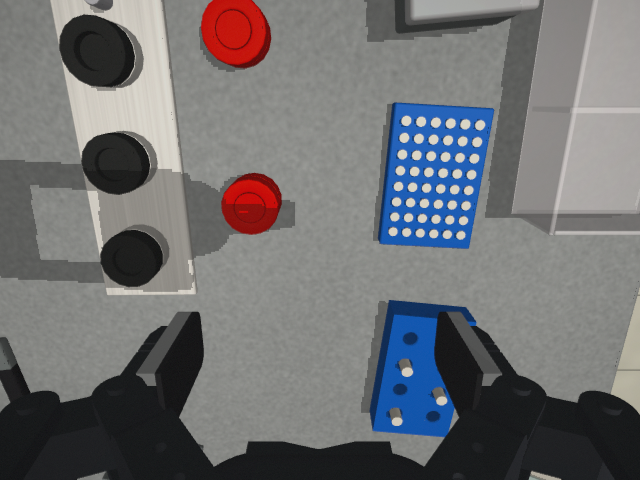

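The carrier with its three black pads is at scene (287,246), (329,243) and (371,240). The dowel is at (390,241), next to the right-hand pad, and in the wrist view the pads sit at (97,50), (116,162) and (132,257). The red pucks at (316,287) and (388,280) and the green one at (358,208) are look-alikes off the carrier, so they aren't meant. The gauge and stand are at scene (145,240), the tray at (482,240).

Run:
```python
from h import *
def ld(n):
    f=np.load('/tmp/%s0.npz'%n);return f['a'],f['d'],(f['K'],f['R'],f['t'])
for n in ['scene','side','wrist']:
    a,d,P=ld(n);C=cloud(P,d);hsv=cv2.cvtColor(a,cv2.COLOR_RGB2HSV)
    Z=C[...,2]
    m=(d>0)&(C[...,0]>200)&(C[...,0]<900)&(abs(C[...,1])<500)
    print(n,'table z',np.median(Z[m&(Z<10)&(Z>-10)]))
    # black pad tops
    v=hsv[...,2]
    mk=(m&(v<75)&(Z>33)&(Z<48)&(C[...,0]>400)).astype(np.uint8)
    k,l,s,c=cv2.connectedComponentsWithStats(mk)
    for i in range(1,k):
        if s[i,4]>60:
            p=C[l==i];print(' blk',c[i].round(),s[i,4],p.min(0).round(),p.max(0).round(),((p.min(0)+p.max(0))/2).round(1))
    mk=(m&(Z>56)&(Z<68)&(C[...,1]<-150)).astype(np.uint8)
    k,l,s,c=cv2.connectedComponentsWithStats(mk)
    for i in range(1,k):
        if s[i,4]>60:
            p=C[l==i][:,:2].astype(np.float32);print(' plate',c[i].round(),s[i,4],cv2.minAreaRect(p),np.median(C[l==i][:,2]))
    mk=(m&(Z>80)&(Z<135)&(C[...,1]<-150)).astype(np.uint8)
    k,l,s,c=cv2.connectedComponentsWithStats(mk)
    for i in range(1,k):
        if s[i,4]>60:
            p=C[l==i];print(' grip',c[i].round(),s[i,4],p.min(0).round(),p.max(0).round(),cv2.minAreaRect(p[p[:,2]>p[:,2].max()-4][:,:2].astype(np.float32)))
    mk=(m&(Z>2)&(Z<33)&(C[...,1]>150)).astype(np.uint8)
    k,l,s,c=cv2.connectedComponentsWithStats(mk)
    for i in range(1,k):
        if s[i,4]>300:
            p=C[l==i][:,:2].astype(np.float32);print(' tray?',c[i].round(),s[i,4],cv2.minAreaRect(p),np.percentile(C[l==i][:,2],[10,50,95]).round(1))
a,d,P=ld('scene')
save('s_crop',cv2.resize(a[180:310,90:560],None,fx=1.7,fy=1.7,interpolation=cv2.INTER_CUBIC))
save('s_crop2',cv2.resize(a[190:290,100:220],None,fx=5,fy=5,interpolation=cv2.INTER_CUBIC))
```

```text
scene table z -0.10580436924124115
 blk [370. 238.] 332 [456.  92.  33.] [508. 139.  46.] [482.1 115.7  39.5]
 blk [329. 241.] 362 [456.   7.  33.] [509.  55.  45.] [482.5  31.4  39.2]
 blk [287. 244.] 368 [459. -77.  33.] [511. -29.  47.] [485.  -52.7  40. ]
 blk [441. 348.] 318 [719. 134.  33.] [800. 258.  47.] [759.  196.4  40. ]
 plate [146. 241.] 981 ((462.4537353515625, -331.67364501953125), (86.96674346923828, 90.61479949951172), 75.25654602050781) 61.68861826406351
 plate [126. 324.] 204 ((692.6771240234375, -335.74481201171875), (30.011234283447266, 36.917415618896484), 18.12723159790039) 60.535727225124845
 grip [141. 220.] 450 [ 446. -349.   80.] [ 480. -314.  127.] ((462.4918212890625, -331.1872253417969), (26.325485229492188, 27.261316299438477), 59.5584831237793)
 grip [123. 312.] 113 [ 677. -346.   80.] [ 702. -327.   89.] ((689.5806884765625, -336.6730041503906), (19.688703536987305, 17.628555297851562), 8.613605499267578)
 tray? [482. 242.] 3823 ((491.32183837890625, 355.935302734375), (159.2358856201172, 177.02401733398438), 3.401447057723999) [ 2.8  7.2 28.9]
 tray
[... 1698 characters left out ...]
332031), (177.99586486816406, 216.12193298339844), 3.666391134262085) [ 3.2  7.4 29.8]
wrist table z 0.29251600297885716
 blk [442.  19.] 272 [710. 133.  33.] [793. 151.  48.] [751.6 142.   40.5]
 blk [95. 51.] 3931 [455.  92.  33.] [505. 141.  45.] [479.9 116.4  39.2]
 blk [114. 163.] 3081 [455.   7.  33.] [505.  56.  45.] [480.2  31.7  39. ]
 blk [130. 259.] 2502 [457. -78.  33.] [506. -28.  44.] [481.2 -53.1  38.7]
 tray? [107.   5.] 1197 ((478.9728698730469, 153.9830322265625), (90.1318588256836, 8.067662239074707), 0.0751507431268692) [ 7.1  8.4 28. ]
 tray? [614.   5.] 361 ((886.1643676757812, 153.96726989746094), (7.707672595977783, 27.21493148803711), 89.77459716796875) [3.1 4.1 5.4]
```

```bash
ls pics
```

```text
s_crop.png
s_crop2.png
scene0.png
side0.png
wrist0.png
```

View pics/s_crop.png

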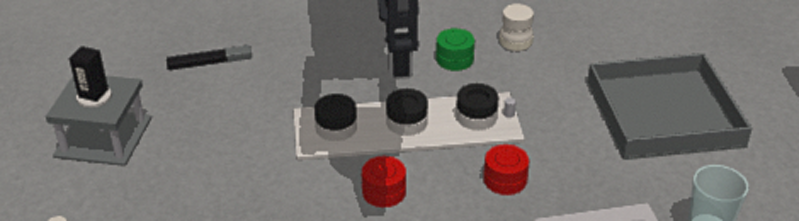

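>>> send_rows --pt "0 0 -0.1 -38 -1 10 1" --pt "0 0 -0.2 -60 -40 10 1" --pt "0 0 -0.3 -80 -80 10 1" --pt "0 0 -0.4 -100 -115 10 1" --pt "0 0 -0.5 -120 -150 10 1" --pt "0 0 -0.52 -140 -185 10 1" --pt "0 0 -0.52 -160 -220 10 1" --pt "0 0 -0.52 -175 -257 10 1" --pt "0 0 -0.52 -185 -295 10 1" --pt "0 0 -0.52 -189 -325 10 1" --pt "0 0 -0.52 -189 -332 10 1" --pt "0 0 -0.52 -189 -332 10 1" --pt "0 0 -0.52 -189 -332 10 1" --force 50

```text
time: 1.23
eef_pos: [460.9, -331.7, 240.8]
tool_rot: [[0.497, 0.867, -0.001], [0.867, -0.497, 0.001], [0.001, -0.001, -1.0]]
force: [-0.2, 0.5, 0.1]
opening: 85.1
```

Run:
```python
from h import *
st=read_state();print(st['time'],st['eef_pos'],st['qd'].round(3),st['force'],st['joint_pos'].round(3))
P=pose('wrist',st);a,d=snapshot('wrist');save('w1',a);np.savez('/tmp/w1',a=a,d=d,K=P[0],R=P[1],t=P[2])
C=cloud(P,d);Z=C[...,2]
print(st['tool_rot'])
for lo,hi in((118,130),(58,66)):
    mk=((d>0)&(Z>lo)&(Z<hi)).astype(np.uint8)
    mk[:, :]*=1
    k,l,s,c=cv2.connectedComponentsWithStats(mk)
    for i in range(1,k):
        if s[i,4]>200:
            p=C[l==i];print(lo,c[i].round(),s[i,4],cv2.minAreaRect(p[:,:2].astype(np.float32)),np.median(p[:,2]))
```

```text
1.2333 [ 460.86248783 -331.66292028  240.81825169] [ 0.028 -0.011  0.01  -0.     0.    -0.002] [-0.22184772  0.46857095  0.08386296] [-7.190e-01 -6.200e-02  1.825e+00  1.000e-03  1.380e+00 -1.980e-01]
[[ 4.97441514e-01  8.67497304e-01 -6.06785806e-04]
 [ 8.67497165e-01 -4.97440561e-01  1.24765550e-03]
 [ 7.80497912e-04 -1.14702061e-03 -9.99999038e-01]]
118 [318. 227.] 1481 ((459.55291748046875, -331.5535888671875), (26.08791732788086, 25.960418701171875), 63.809471130371094) 125.03115578115109
58 [581.  64.] 1004 ((683.683349609375, -336.5671081542969), (35.37043380737305, 30.24089813232422), 68.83181762695312) 61.26671360815831
58 [318. 199.] 7816 ((459.2189636230469, -331.9215393066406), (84.62963104248047, 84.26568603515625), 74.60880279541016) 62.23361087894699
58 [613. 342.] 798 ((630.1327514648438, -579.0328979492188), (109.71826934814453, 17.654550552368164), 56.27044677734375) 61.23438576112912
```

View pics/w1.png

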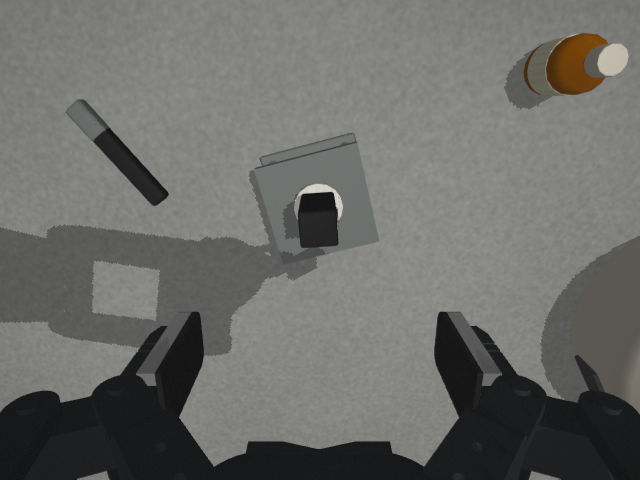

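The gauge's black grip is at wrist pixel (318,220), standing on the white flange in the stand's plate at (318,199), with nothing like it nearby. I'll descend to it.

>>> send_rows --pt "0 0 0.05 -1.4 0.1 -41 1" --pt "0 0 0.05 -1.4 0.1 -82 1" --pt "0 0 0.05 -1.4 0.1 -120 1" --pt "0 0 0.05 -1.4 0.1 -150 1" --pt "0 0 0.05 -1.4 0.1 -162 1" --pt "0 0 0.05 -1.4 0.1 -162 1" --pt "0 0 0.05 -1.4 0.1 -162 1"

```text
time: 1.87
eef_pos: [460.3, -331.3, 80.0]
tool_rot: [[0.452, 0.892, 0.0], [0.892, -0.452, -0.0], [0.0, 0.0, -1.0]]
force: [-0.2, 0.1, 0.1]
opening: 85.2
```

>>> send_rows --pt "0 0 0 0 0 0 0" --pt "0 0 0 0 0 0 0" --pt "0 0 0 0 0 0 0" --pt "0 0 0 0 0 0 0" --pt "0 0 0 0 0 0 0" --pt "0 0 0 0 0 0 0" --pt "0 0 0 0 0 0 0" --pt "0 0 0 0 0 0 0" --pt "0 0 0 0 0 0 0" --pt "0 0 0 0 0 0 0" --force 60

```text
time: 2.7
eef_pos: [460.1, -332.5, 80.5]
tool_rot: [[0.453, 0.892, 0.001], [0.892, -0.453, -0.001], [-0.0, 0.001, -1.0]]
force: [-0.4, -0.2, 6.5]
opening: 25.3
```

Run:
```python
from h import *
st=read_state();print(st['time'],st['eef_pos'],st['force'],st['torque'],st['opening'])
a,d=snapshot('wrist');save('w2',a)
```

```text
2.7 [ 460.09708292 -332.47725735   80.54320906] [-0.35659985 -0.20182117  6.53667187] [ 0.15234033  0.13661826 -0.00433054] 25.328342483357766
```

View pics/w2.png

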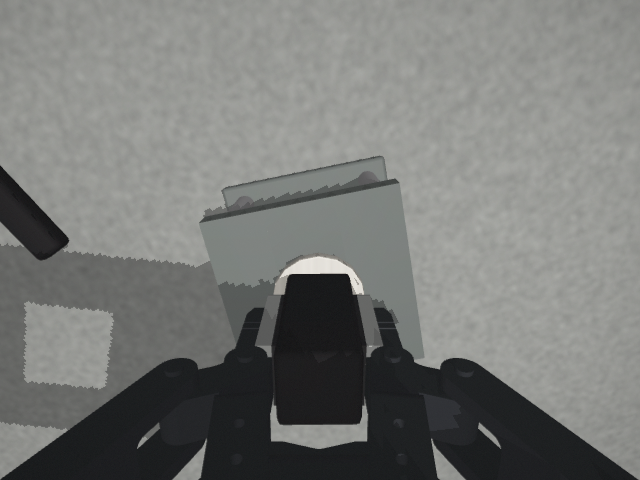

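>>> send_rows --pt "0 0 0 0 0 20 0" --pt "0 0 0 0 0 50 0" --pt "0 0 0 0 0 80 0" --pt "0 0 0 0 0 90 0" --pt "0 0 0 0 0 90 0" --pt "0 0 0 0 0 90 0"

```text
time: 3.25
eef_pos: [459.3, -331.7, 168.4]
tool_rot: [[0.453, 0.892, -0.0], [0.892, -0.453, 0.0], [0.0, -0.001, -1.0]]
force: [-0.5, 0.4, -2.4]
opening: 25.5
```

Run:
```python
from h import *
st=read_state();print(st['time'],st['eef_pos'],st['force'],st['torque'],st['opening'])
P=pose('side');a,d=snapshot('side');C=cloud(P,d);save('side1',cv2.resize(a[250:420,280:450],None,fx=3.5,fy=3.5,interpolation=cv2.INTER_CUBIC))
```

```text
3.25 [ 459.26720887 -331.69552497  168.37950826] [-0.54852817  0.35574344 -2.39243905] [-0.00112421  0.00640648 -0.06165528] 25.498865122623982
```

View pics/side1.png

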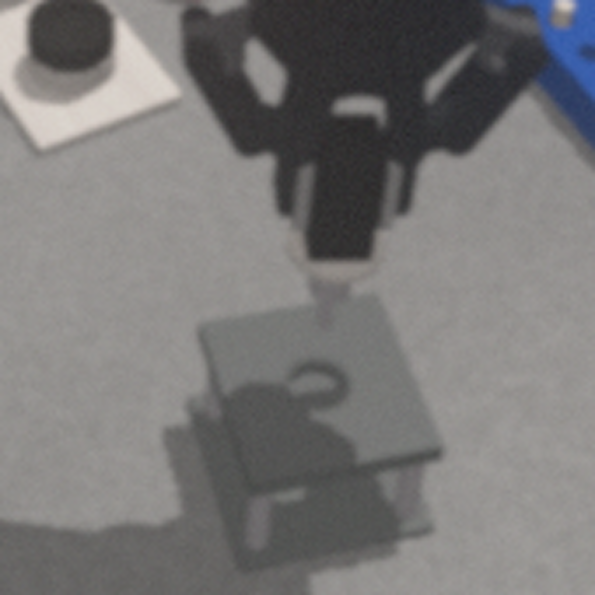

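The side view shows the gauge held upright, its pin clear above the hole at crop pixel (318,384). Next is the pad at the dowel end.

>>> send_rows --pt "0 0 0 1 25 0 0" --pt "0 0 0 3 65 0 0" --pt "0 0 0 5 106 0 0" --pt "0 0 0 7 147 0 0" --pt "0 0 0 9 188 0 0" --pt "0 0 0 11 229 0 0" --pt "0 0 0 13 270 0 0" --pt "0 0 0 15 311 0 0" --pt "0 0 0 17 352 0 0" --pt "0 0 0 19 393 0 0" --pt "0 0 0 21 428 0 0" --pt "0 0 0 21 447 0 0" --pt "0 0 0 21 447.5 0 0" --pt "0 0 0 21 447.5 0 0" --pt "0 0 0 21 447.5 0 0"

```text
time: 4.55
eef_pos: [479.5, 115.0, 167.3]
tool_rot: [[0.453, 0.892, -0.003], [0.892, -0.453, -0.001], [-0.002, -0.003, -1.0]]
force: [-0.3, -0.5, -1.5]
opening: 25.1
```

Run:
```python
from h import *
P=pose('side');print('hole',ray(P,370.9,359.7,62))
F=[]
for n in ['scene','side','wrist']:
    st=read_state();F.append(st['force']);P=pose(n,st);a,d=snapshot(n);save(n+'2',a)
    np.savez('/tmp/%s2'%n,a=a,d=d,K=P[0],R=P[1],t=P[2])
print(st['eef_pos'],np.array(F).round(2),st['time'])
a=cv2.imread('pics/scene2.png');b=cv2.imread('pics/side2.png')
x=cv2.resize(a[150:270,310:430],(480,480));y=cv2.resize(b[100:250,190:340],(480,480));cv2.imwrite('pics/c2.png',cv2.resize(np.hstack([x,y]),(800,400)))
```

```text
hole [ 460.18302283 -332.42963791   62.        ]
[480.09674932 114.4892909  168.18450659] [[-0.29 -0.5  -1.52]
 [ 0.59 -0.83 -1.97]
 [ 0.02 -0.01 -2.17]] 4.65
```

View pics/c2.png

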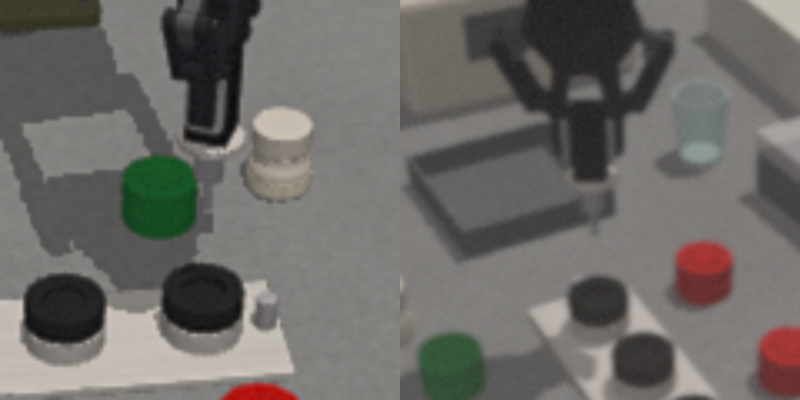

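View pics/wrist2.png

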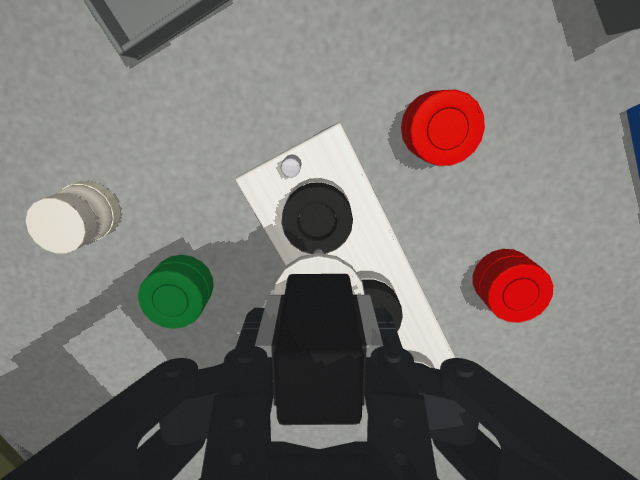

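Run:
```python
from h import *
st=read_state();print(st['force'],st['eef_pos'])
Pa=pose('scene');Pb=pose('side')
def L(P,u,v):
    d=P[1]@np.linalg.inv(P[0])@np.array([u,v,1.]);return P[2],d/np.linalg.norm(d)
a,da=L(Pa,372.1,219);b,db=L(Pb,263.1,187.4)
A=np.stack([da,-db],1);s=np.linalg.lstsq(A,b-a,rcond=None)[0];p=a+da*s[0];q=b+db*s[1];print(p,q)
f=np.load('/tmp/wrist2.npz');C=cloud((f['K'],f['R'],f['t']),f['d']);
for nm,u,v in(('centre',317,222),('rim',317,190),('rimL',291,218),('rimR',343,218)):
    print(nm,np.median(C[v-2:v+3,u-2:u+3].reshape(-1,3),0).round(1))
f=np.load('/tmp/wrist0.npz');C=cloud((f['K'],f['R'],f['t']),f['d'])
for c in((95,47),(116,162),(132,258)):
    u,v=c;print(np.median(C[v-4:v+5,u-4:u+5].reshape(-1,3),0).round(1))
```

```text
[-0.28517552  0.33323232 -3.21709028] [480.31649347 114.424736   168.55563612]
[487.52256732 116.76968294  88.12537251] [483.74379711 123.02815582  94.76276662]
centre [478.  114.3  34.8]
rim [489.4 136.2  42.4]
rimL [464.4 127.   42.3]
rimR [496.2 110.6  42.2]
[478.4 120.   34.8]
[481.8  33.1  36.9]
[483.  -51.5  37.5]
```

>>> send_rows --pt "0 0 0 0.5 0.7 -25 0" --pt "0 0 0 0.5 0.7 -45 0" --pt "0 0 0 0.5 0.7 -55 0" --pt "0 0 0 0.5 0.7 -60 0" --pt "0 0 0 0.5 0.7 -60 0" --pt "0 0 0 0.5 0.7 -60 0" --pt "0 0 0 0.5 0.7 -60 0"

```text
time: 5.28
eef_pos: [482.1, 116.2, 110.7]
tool_rot: [[0.453, 0.891, 0.002], [0.891, -0.453, 0.0], [0.001, 0.002, -1.0]]
force: [-0.6, -0.0, -1.9]
opening: 25.2
```

```bash
cat > f.py <<'E'
from h import *
import sys
n=int(sys.argv[1]) if len(sys.argv)>1 else 6
S=[]
for i in range(n):
    st=read_state();S.append(np.r_[st['force'],st['eef_pos']]);a,d=snapshot('side')
S=np.array(S);print(st['time'],S.mean(0).round(2),'fz',S[:,2].round(1),'z',S[:,5].round(2))
if len(sys.argv)>2: save(sys.argv[2],cv2.resize(a[100:300,190:390],(600,600),interpolation=cv2.INTER_CUBIC))
E
python3 f.py 6 p1
```

```text
5.5333 [ 1.1000e-01 -3.0000e-02 -1.9500e+00  4.8190e+02  1.1634e+02  1.1051e+02] fz [-1.9 -2.1 -2.2 -1.8 -1.7 -2. ] z [110.71 110.78 110.69 110.54 110.29 110.08]
```

View pics/p1.png

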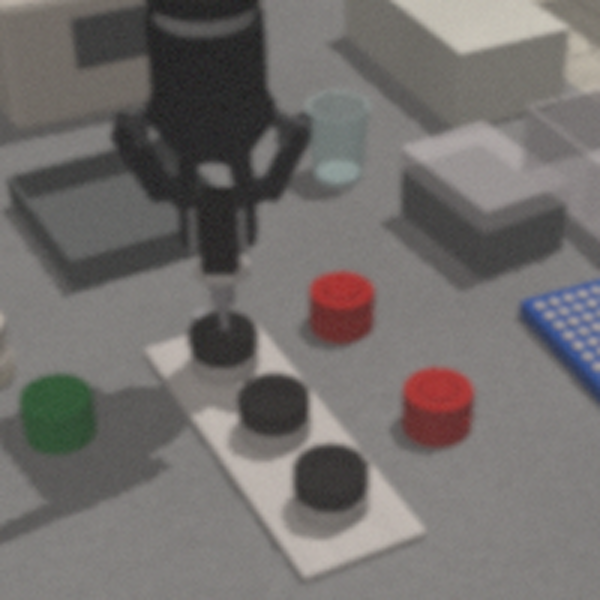

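Pin is centred over the dowel-end pad (crop pixel 222,330). Lowering in small steps.

>>> send_rows --pt "0 0 0 -1 -0.5 -2 0" --pt "0 0 0 -1 -0.5 -4 0" --pt "0 0 0 -1 -0.5 -4 0" --pt "0 0 0 -1 -0.5 -4 0"

```text
time: 5.92
eef_pos: [479.8, 115.8, 104.9]
tool_rot: [[0.453, 0.892, -0.001], [0.892, -0.453, -0.0], [-0.0, -0.001, -1.0]]
force: [-0.1, 0.5, -2.4]
opening: 25.4
```

```bash
python3 f.py 4
```

```text
6.0667 [-1.1000e-01  3.8000e-01 -2.0300e+00  4.7996e+02  1.1577e+02  1.0514e+02] fz [-2.4 -1.6 -2.3 -1.8] z [104.95 105.11 105.22 105.29]
```

>>> send_rows --pt "0 0 0 0 0 -0.5 0" --pt "0 0 0 0 0 -1 0" --pt "0 0 0 0 0 -1.5 0" --pt "0 0 0 0 0 -1.5 0" --pt "0 0 0 0 0 -1.5 0"

```text
time: 6.53
eef_pos: [480.0, 115.8, 103.8]
tool_rot: [[0.453, 0.892, -0.0], [0.892, -0.453, -0.0], [-0.0, -0.0, -1.0]]
force: [-1.2, 0.4, -1.8]
opening: 25.3
```

```bash
python3 f.py 4
```

```text
6.6833 [-2.6000e-01  1.8000e-01 -2.1000e+00  4.8008e+02  1.1577e+02  1.0381e+02] fz [-1.8 -2.6 -2.  -2. ] z [103.76 103.81 103.81 103.85]
```

>>> send_rows --pt "0 0 0 0 0 -0.5 0" --pt "0 0 0 0 0 -1 0" --pt "0 0 0 0 0 -1.5 0" --pt "0 0 0 0 0 -1.5 0" --pt "0 0 0 0 0 -1.5 0"

```text
time: 7.15
eef_pos: [480.2, 115.8, 102.6]
tool_rot: [[0.453, 0.892, 0.0], [0.892, -0.453, 0.0], [0.0, 0.0, -1.0]]
force: [-1.0, 0.1, 0.5]
opening: 24.9
```

```bash
python3 f.py 4
```

```text
7.3 [-5.9000e-01 -4.0000e-02  3.2000e-01  4.8024e+02  1.1579e+02  1.0260e+02] fz [0.5 0.7 0.  0.1] z [102.63 102.62 102.59 102.55]
```

>>> send_rows --pt "0 0 0 0 0 -0.5 0" --pt "0 0 0 0 0 -1 0" --pt "0 0 0 0 0 -1 0" --pt "0 0 0 0 0 -1 0"

```text
time: 7.68
eef_pos: [480.3, 115.8, 101.7]
tool_rot: [[0.453, 0.892, 0.0], [0.892, -0.453, 0.0], [0.0, 0.0, -1.0]]
force: [-1.7, -0.3, 3.0]
opening: 25.4
```

```bash
python3 f.py 4
```

```text
7.8333 [-1.4100e+00  9.0000e-02  2.9400e+00  4.8029e+02  1.1580e+02  1.0165e+02] fz [3.  3.1 2.9 2.7] z [101.72 101.64 101.63 101.59]
```

>>> send_rows --pt "0 0 0 0 0 -0.4 0" --pt "0 0 0 0 0 -0.8 0" --pt "0 0 0 0 0 -0.8 0" --pt "0 0 0 0 0 -0.8 0" --pt "0 0 0 0 0 -0.8 0" --pt "0 0 0 0 0 -0.8 0"

```text
time: 8.38
eef_pos: [480.3, 115.8, 100.9]
tool_rot: [[0.453, 0.892, 0.001], [0.892, -0.453, 0.0], [0.0, 0.0, -1.0]]
force: [-1.9, 0.5, 4.5]
opening: 25.0
```

```bash
python3 f.py 10 p2
```

```text
8.8333 [-1.4400e+00  3.0000e-01  5.1300e+00  4.8034e+02  1.1582e+02  1.0091e+02] fz [4.5 4.6 4.3 5.3 5.5 5.2 5.  5.7 5.6 5.7] z [100.91 100.91 100.9  100.91 100.91 100.93 100.9  100.88 100.9  100.92]
```

View pics/p2.png

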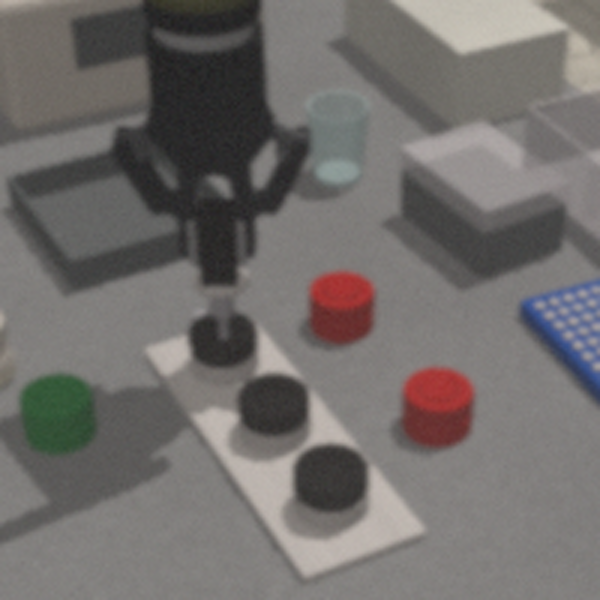

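Dowel-end pad: touched at z≈103.3, 7.1 N at 100.9, so 2.75 N/mm in series with the pin's 4 N/mm. That means the pad is sound. On to the middle pad.

>>> send_rows --pt "0 0 0 0 0 10 0" --pt "0 0 0 0 0 24 0" --pt "0 0 0 0 -10 25 0" --pt "0 0 0 0 -35 25 0" --pt "0 0 0 0 -65 25 0" --pt "0 0 0 0.3 -85 25 0" --pt "0 0 0 0.3 -85 25 0" --pt "0 0 0 0.3 -85 18 0" --pt "0 0 0 0.3 -85 11 0" --pt "0 0 0 0.3 -85 8 0" --pt "0 0 0 0.3 -85 8 0" --pt "0 0 0 0.3 -85 8 0"

```text
time: 9.88
eef_pos: [479.9, 31.4, 107.7]
tool_rot: [[0.452, 0.892, -0.002], [0.892, -0.452, 0.0], [-0.001, -0.001, -1.0]]
force: [0.9, 0.5, -1.5]
opening: 25.2
```

```bash
python3 f.py 5
```

```text
10.0833 [ 3.4000e-01  1.5000e-01 -1.8100e+00  4.8036e+02  3.1250e+01  1.0839e+02] fz [-1.5 -1.2 -2.4 -2.4 -1.5] z [107.66 108.22 108.53 108.73 108.83]
```

>>> send_rows --pt "0 0 0 0 0 -0.5 0" --pt "0 0 0 0 0 -1 0" --pt "0 0 0 0 0 -1.5 0" --pt "0 0 0 0 0 -1.5 0" --pt "0 0 0 0 0 -1.5 0"

```text
time: 10.55
eef_pos: [480.4, 30.7, 107.0]
tool_rot: [[0.453, 0.892, -0.0], [0.892, -0.453, -0.0], [-0.0, -0.0, -1.0]]
force: [0.7, -0.4, -1.8]
opening: 25.5
```

```bash
python3 f.py 5
```

```text
10.75 [ 2.0000e-02  1.4000e-01 -2.0500e+00  4.8037e+02  3.0740e+01  1.0701e+02] fz [-1.8 -2.3 -1.8 -2.5 -1.9] z [106.98 107.   107.03 107.02 107.01]
```

>>> send_rows --pt "0 0 0 0 0 -0.5 0" --pt "0 0 0 0 0 -1 0" --pt "0 0 0 0 0 -1.5 0" --pt "0 0 0 0 0 -1.5 0" --pt "0 0 0 0 0 -1.5 0"

```text
time: 11.22
eef_pos: [480.4, 30.8, 105.5]
tool_rot: [[0.453, 0.892, -0.0], [0.892, -0.453, 0.0], [-0.0, -0.0, -1.0]]
force: [0.6, 1.0, -1.2]
opening: 25.3
```

```bash
python3 f.py 4
```

```text
11.3667 [ 1.0000e-02  5.0000e-01 -1.7700e+00  4.8037e+02  3.0770e+01  1.0550e+02] fz [-1.2 -2.8 -1.8 -1.4] z [105.49 105.49 105.52 105.49]
```

>>> send_rows --pt "0 0 0 0 0 -0.5 0" --pt "0 0 0 0 0 -1 0" --pt "0 0 0 0 0 -1 0" --pt "0 0 0 0 0 -1 0"

```text
time: 11.75
eef_pos: [480.5, 30.8, 104.8]
tool_rot: [[0.453, 0.892, 0.0], [0.892, -0.453, 0.0], [0.0, 0.0, -1.0]]
force: [-0.4, 0.2, 0.4]
opening: 25.0
```

```bash
python3 f.py 4
```

```text
11.9 [-8.5000e-01  3.9000e-01  1.1900e+00  4.8053e+02  3.0780e+01  1.0481e+02] fz [0.4 1.2 1.5 1.6] z [104.85 104.85 104.81 104.75]
```

>>> send_rows --pt "0 0 0 0 0 -0.4 0" --pt "0 0 0 0 0 -0.8 0" --pt "0 0 0 0 0 -0.8 0" --pt "0 0 0 0 0 -0.8 0"

```text
time: 12.28
eef_pos: [480.6, 30.8, 104.0]
tool_rot: [[0.453, 0.892, 0.0], [0.892, -0.453, 0.0], [0.0, 0.0, -1.0]]
force: [-1.6, 0.3, 3.1]
opening: 25.4
```

```bash
python3 f.py 6
```

```text
12.5333 [ -1.3    0.54   2.95 480.55  30.77 103.95] fz [3.1 2.3 2.7 1.8 4.3 3.5] z [104.01 103.98 103.96 103.91 103.92 103.91]
```

>>> send_rows --pt "0 0 0 0 0 -0.4 0" --pt "0 0 0 0 0 -0.8 0" --pt "0 0 0 0 0 -0.8 0" --pt "0 0 0 0 0 -0.8 0" --pt "0 0 0 0 0 -0.8 0" --pt "0 0 0 0 0 -0.8 0" --pt "0 0 0 0 0 -0.8 0"

```text
time: 13.17
eef_pos: [480.6, 30.8, 103.1]
tool_rot: [[0.453, 0.892, 0.0], [0.892, -0.453, -0.0], [0.0, 0.0, -1.0]]
force: [-1.4, 0.3, 5.3]
opening: 25.8
```

```bash
python3 f.py 10
```

```text
13.6167 [-1.1700e+00  4.3000e-01  5.0300e+00  4.8057e+02  3.0770e+01  1.0312e+02] fz [5.3 4.7 5.2 5.  4.9 5.6 5.3 5.  4.6 4.7] z [103.14 103.12 103.13 103.11 103.12 103.13 103.09 103.12 103.11 103.11]
```

Middle pad: touched at z≈105.5, 7.05 N at 103.1, also sound. On to the far pad.

>>> send_rows --pt "0 0 0 0 0 10 0" --pt "0 0 0 0 0 22 0" --pt "0 0 0 0 -10 23 0" --pt "0 0 0 0 -35 23 0" --pt "0 0 0 0.5 -65 23 0" --pt "0 0 0 1 -84.7 23 0" --pt "0 0 0 1 -84.7 23 0" --pt "0 0 0 1 -84.7 16 0" --pt "0 0 0 1 -84.7 9 0" --pt "0 0 0 1 -84.7 6 0" --pt "0 0 0 1 -84.7 6 0" --pt "0 0 0 1 -84.7 6 0"

```text
time: 14.67
eef_pos: [480.9, -53.2, 108.1]
tool_rot: [[0.452, 0.892, -0.001], [0.892, -0.452, 0.0], [-0.0, -0.002, -1.0]]
force: [0.3, -0.5, -1.7]
opening: 25.5
```

```bash
python3 f.py 5
```

```text
14.8667 [ 1.2000e-01 -2.3000e-01 -1.6200e+00  4.8139e+02 -5.3430e+01  1.0882e+02] fz [-1.7 -1.7 -1.9 -1.  -1.8] z [108.1  108.63 108.96 109.15 109.26]
```

>>> send_rows --pt "0 0 0 0 0 -0.5 0" --pt "0 0 0 0 0 -1 0" --pt "0 0 0 0 0 -1.5 0" --pt "0 0 0 0 0 -2 0" --pt "0 0 0 0 0 -2 0" --pt "0 0 0 0 0 -2 0"

```text
time: 15.42
eef_pos: [481.3, -54.0, 106.8]
tool_rot: [[0.453, 0.892, -0.0], [0.892, -0.453, 0.0], [-0.0, -0.0, -1.0]]
force: [0.2, 0.3, -1.5]
opening: 25.1
```

```bash
python3 f.py 4
```

```text
15.5667 [ 1.3000e-01 -2.4000e-01 -1.8700e+00  4.8138e+02 -5.3950e+01  1.0690e+02] fz [-1.5 -2.7 -1.4 -1.9] z [106.84 106.9  106.92 106.93]
```

>>> send_rows --pt "0 0 0 0 0 -0.5 0" --pt "0 0 0 0 0 -1 0" --pt "0 0 0 0 0 -1.5 0" --pt "0 0 0 0 0 -1.5 0" --pt "0 0 0 0 0 -1.5 0"

```text
time: 16.03
eef_pos: [481.4, -53.9, 105.4]
tool_rot: [[0.453, 0.892, -0.0], [0.892, -0.453, 0.0], [-0.0, -0.0, -1.0]]
force: [0.7, -0.6, -1.7]
opening: 25.5
```

```bash
python3 f.py 4
```

```text
16.1833 [ 2.1000e-01  1.2000e-01 -1.7200e+00  4.8138e+02 -5.3930e+01  1.0543e+02] fz [-1.7 -1.9 -1.9 -1.4] z [105.4  105.45 105.43 105.45]
```

>>> send_rows --pt "0 0 0 0 0 -0.5 0" --pt "0 0 0 0 0 -1 0" --pt "0 0 0 0 0 -1.5 0" --pt "0 0 0 0 0 -1.5 0" --pt "0 0 0 0 0 -1.5 0"

```text
time: 16.65
eef_pos: [481.4, -53.9, 104.0]
tool_rot: [[0.453, 0.892, 0.0], [0.892, -0.453, -0.0], [0.0, 0.0, -1.0]]
force: [-0.4, 0.2, -1.4]
opening: 25.6
```

```bash
python3 f.py 5
```

```text
16.85 [-1.5000e-01 -0.0000e+00 -9.2000e-01  4.8144e+02 -5.3930e+01  1.0400e+02] fz [-1.4 -0.1 -1.  -1.2 -0.9] z [104.   104.   104.01 103.99 103.98]
```

>>> send_rows --pt "0 0 0 0 0 -0.5 0" --pt "0 0 0 0 0 -1 0" --pt "0 0 0 0 0 -1.5 0" --pt "0 0 0 0 0 -1.5 0" --pt "0 0 0 0 0 -1.5 0"

```text
time: 17.32
eef_pos: [481.5, -53.9, 102.5]
tool_rot: [[0.453, 0.892, 0.0], [0.892, -0.453, -0.0], [0.0, 0.0, -1.0]]
force: [0.4, 0.4, -0.1]
opening: 25.2
```

```bash
python3 f.py 5
```

```text
17.5167 [-1.3000e-01 -2.4000e-01 -2.2000e-01  4.8146e+02 -5.3950e+01  1.0251e+02] fz [-0.1 -0.5 -0.5 -0.1  0.2] z [102.51 102.52 102.49 102.53 102.5 ]
```

Only about 0.55 N/mm, so this pad is soft. I'll keep going down in steps.

>>> send_rows --pt "0 0 0 0 0 -1 0" --pt "0 0 0 0 0 -2 0" --pt "0 0 0 0 0 -3 0" --pt "0 0 0 0 0 -4 0" --pt "0 0 0 0 0 -5 0" --pt "0 0 0 0 0 -6 0" --pt "0 0 0 0 0 -6 0" --pt "0 0 0 0 0 -6 0"

```text
time: 18.23
eef_pos: [481.6, -54.0, 96.7]
tool_rot: [[0.453, 0.892, 0.0], [0.892, -0.453, -0.0], [0.0, 0.0, -1.0]]
force: [-1.6, 0.8, 3.1]
opening: 25.6
```

```bash
python3 f.py 6
```

```text
18.4833 [ -1.06   0.84   3.61 481.55 -53.95  96.64] fz [3.1 3.2 4.3 4.  3.9 3.2] z [96.68 96.65 96.65 96.65 96.61 96.61]
```

>>> send_rows --pt "0 0 0 0 0 -0.7 0" --pt "0 0 0 0 0 -1.4 0" --pt "0 0 0 0 0 -2.2 0" --pt "0 0 0 0 0 -2.2 0" --pt "0 0 0 0 0 -2.2 0" --pt "0 0 0 0 0 -2.2 0" --pt "0 0 0 0 0 -2.2 0"

```text
time: 19.12
eef_pos: [481.5, -54.0, 94.4]
tool_rot: [[0.453, 0.892, 0.0], [0.892, -0.453, -0.0], [0.0, 0.0, -1.0]]
force: [-0.1, -0.2, 4.9]
opening: 25.4
```

```bash
python3 f.py 8 p3
```

```text
19.4667 [-7.0000e-01  5.0000e-02  4.9000e+00  4.8151e+02 -5.3960e+01  9.4330e+01] fz [4.9 5.1 4.6 4.6 5.1 5.2 5.2 4.4] z [94.38 94.37 94.34 94.33 94.31 94.32 94.31 94.3 ]
```

View pics/p3.png

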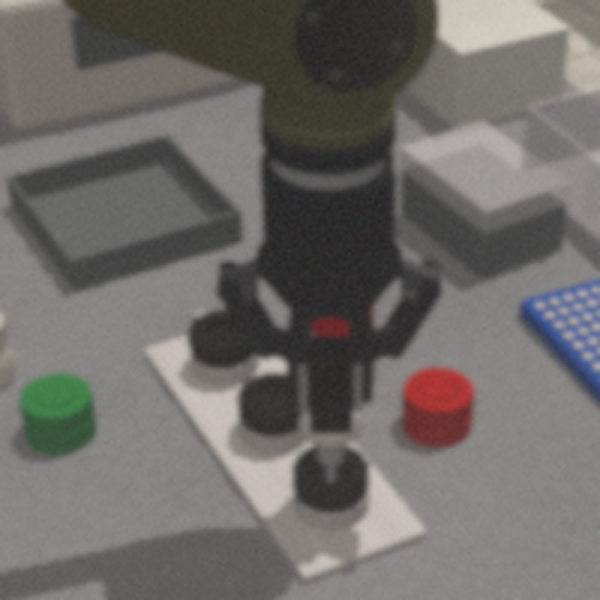

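Far pad: 6.9 N reached only after about 10.7 mm of travel, against 2.4 mm for the others, so this is the perished one. Next the gauge goes back to the stand.

>>> send_rows --pt "0 0 0 0 0 15 0" --pt "0 0 0 0 0 40 0" --pt "0 0 0 0 0 70 0" --pt "0 0 0 -2 -25 75 0" --pt "0 0 0 -5 -65 75 0" --pt "0 0 0 -8 -106 75 0" --pt "0 0 0 -11 -147 75 0" --pt "0 0 0 -14 -188 75 0" --pt "0 0 0 -18 -228 75 0" --pt "0 0 0 -21 -262 75 0" --pt "0 0 0 -21.8 -277 75 0" --pt "0 0 0 -21.8 -278 75 0" --pt "0 0 0 -21.8 -278 75 0" --pt "0 0 0 -21.8 -278 75 0" --pt "0 0 0 -21.8 -278 75 0"

```text
time: 20.77
eef_pos: [459.6, -330.2, 168.5]
tool_rot: [[0.451, 0.892, -0.001], [0.892, -0.451, 0.001], [0.001, -0.001, -1.0]]
force: [-0.4, 0.1, -2.3]
opening: 25.5
```

Run:
```python
from h import *
st=read_state();print(st['time'],st['eef_pos'],st['force'])
a,d=snapshot('side');b,e=snapshot('scene')
x=cv2.resize(a[250:420,280:450],(400,400),interpolation=cv2.INTER_CUBIC);y=cv2.resize(b[170:290,90:210],(400,400),interpolation=cv2.INTER_CUBIC);save('st1',np.hstack([x,y]))
```

```text
20.7667 [ 459.61864401 -330.21551611  168.52474698] [-0.36580411  0.079009   -2.32885114]
```

View pics/st1.png

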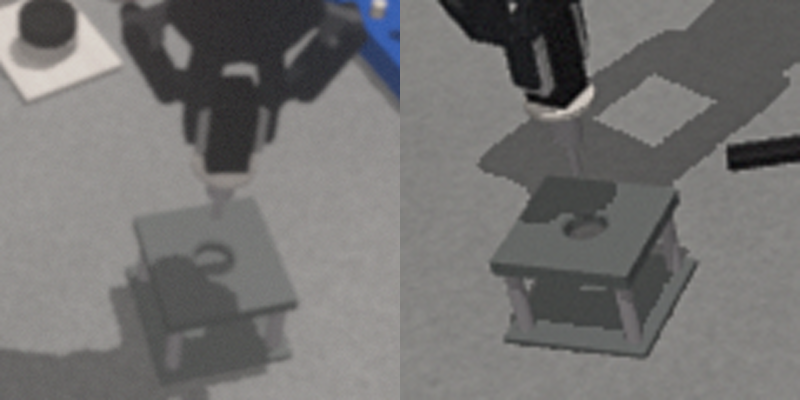

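The gauge is upright with its pin above the hole (side crop 213,258; scene crop 585,227). Lowering it at the pose I picked it up from.

>>> send_rows --pt "0 0 0 0 0 0 0" --pt "0 0 0 0 0 0 0" --pt "0 0 0 0 0 -15 0" --pt "0 0 0 0 0 -30 0" --pt "0 0 0 0 0 -45 0" --pt "0 0 0 0 0 -55 0" --pt "0 0 0 0 0 -62 0" --pt "0 0 0 0 0 -62 0" --pt "0 0 0 0 0 -62 0"

```text
time: 21.62
eef_pos: [459.7, -331.9, 107.3]
tool_rot: [[0.453, 0.892, -0.0], [0.892, -0.453, 0.0], [0.0, -0.0, -1.0]]
force: [1.0, 0.6, -1.8]
opening: 25.1
```

>>> send_rows --pt "0 0 0 0 0 -8 0" --pt "0 0 0 0 0 -16 0" --pt "0 0 0 0 0 -23 0" --pt "0 0 0 0 0 -25 0" --pt "0 0 0 0 0 -25 0" --pt "0 0 0 0 0 -25 0"

```text
time: 22.12
eef_pos: [459.6, -332.0, 82.0]
tool_rot: [[0.453, 0.892, -0.0], [0.892, -0.453, 0.0], [0.0, -0.0, -1.0]]
force: [0.5, 0.4, -2.0]
opening: 25.3
```

```bash
python3 f.py 4
```

```text
22.2667 [ 3.0000e-01  1.2000e-01 -1.8100e+00  4.5969e+02 -3.3203e+02  8.2330e+01] fz [-2.  -1.5 -1.4 -2.3] z [82.05 82.28 82.45 82.52]
```

>>> send_rows --pt "0 0 0 0 0 -0.8 0" --pt "0 0 0 0 0 -1.6 0" --pt "0 0 0 0 0 -2 0" --pt "0 0 0 0 0 -2 0" --pt "0 0 0 0 0 -2 0"

```text
time: 22.73
eef_pos: [459.7, -332.0, 80.6]
tool_rot: [[0.453, 0.892, 0.0], [0.892, -0.453, -0.0], [-0.0, 0.0, -1.0]]
force: [-0.4, 0.6, 0.4]
opening: 25.2
```

```bash
python3 f.py 4
```

```text
22.8833 [  -0.52    0.8     1.1   459.7  -332.02   80.57] fz [0.4 2.  0.8 1.3] z [80.58 80.59 80.56 80.57]
```

Flange is resting on the plate (+3 N). Releasing.

>>> send_rows --pt "0 0 0 0 0 0 0.5" --pt "0 0 0 0 0 0 0.8" --pt "0 0 0 0 0 0 1" --pt "0 0 0 0 0 0 1" --pt "0 0 0 0 0 0 1" --pt "0 0 0 0 0 0 1" --pt "0 0 0 0 0 0 1" --pt "0 0 0 0 0 0 1"

```text
time: 23.6
eef_pos: [459.6, -331.9, 80.2]
tool_rot: [[0.453, 0.892, 0.0], [0.892, -0.453, 0.0], [0.0, -0.0, -1.0]]
force: [0.8, 0.1, -0.4]
opening: 85.2
```

>>> send_rows --pt "0 0 0 0 0 20 1" --pt "0 0 0 0 0 55 1" --pt "0 0 0 0 0 95 1" --pt "0 0 0 0 0 135 1" --pt "0 0 0 0 0 160 1" --pt "0 0 0 0 0 160 1" --pt "0 0 0 0 0 160 1"

```text
time: 24.18
eef_pos: [460.5, -332.7, 243.0]
tool_rot: [[0.453, 0.892, 0.004], [0.892, -0.453, -0.003], [-0.001, 0.005, -1.0]]
force: [-0.2, 0.7, -0.9]
opening: 85.4
```

Run:
```python
from h import *
st=read_state();print(st['time'],st['eef_pos'],st['opening'])
P=pose('wrist',st);a,d=snapshot('wrist');C=cloud(P,d);Z=C[...,2]
for lo,hi in((118,130),(58,68)):
    k,l,s,c=cv2.connectedComponentsWithStats(((d>0)&(Z>lo)&(Z<hi)).astype(np.uint8))
    for i in range(1,k):
        if s[i,4]>800:
            p=C[l==i];print(lo,c[i].round(),s[i,4],cv2.minAreaRect(p[:,:2].astype(np.float32)),np.median(p[:,2]))
b,e=snapshot('side')
x=cv2.resize(b[250:420,280:450],(400,400),interpolation=cv2.INTER_CUBIC);y=cv2.resize(a[80:360,180:460],(400,400));save('st2',np.hstack([x,y]))
P=pose('side');C=cloud(P,e);v=cv2.cvtColor(b,cv2.COLOR_RGB2HSV)[...,2];Z=C[...,2]
k,l,s,c=cv2.connectedComponentsWithStats(((v<75)&(Z>33)&(Z<48)&(C[...,0]>400)&(C[...,0]<560)&(abs(C[...,1])<200)).astype(np.uint8))
for i in range(1,k):
    if s[i,4]>60:
        p=C[l==i];print(c[i].round(),s[i,4],((p.min(0)+p.max(0))/2).round(1))
```

```text
24.1833 [ 460.50217133 -332.70858127  242.98698474] 85.39360712022433
118 [316. 224.] 1470 ((459.4809265136719, -331.1063232421875), (25.80760955810547, 25.84154510498047), 63.58245849609375) 125.0679435075788
58 [581.  76.] 1024 ((683.3197021484375, -336.44500732421875), (35.6083984375, 29.999347686767578), 66.99988555908203) 61.59031456419618
58 [316. 197.] 8202 ((459.3580017089844, -331.9053649902344), (84.41688537597656, 84.11931610107422), 74.59500885009766) 62.29054579456343
58 [607. 336.] 929 ((638.2155151367188, -571.2130737304688), (111.99385070800781, 16.86499786376953), 50.07935333251953) 62.88351638467793
[264. 212.] 252 [477.3 113.1  39.3]
[281. 234.] 292 [477.7  28.5  39.4]
[300. 258.] 337 [478.1 -56.9  39.6]
```

View pics/st2.png

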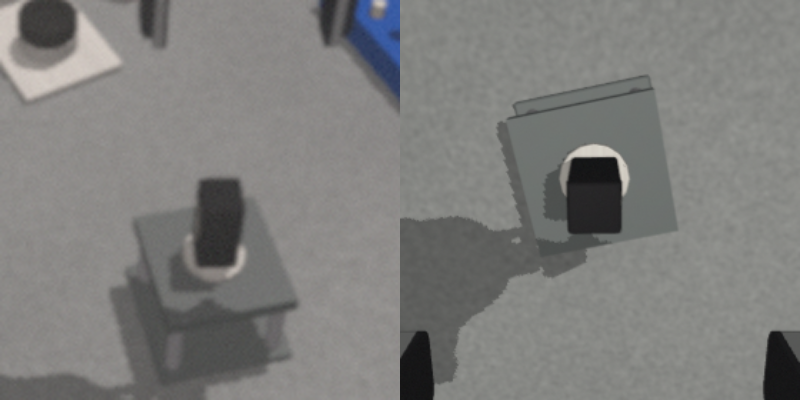

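The gauge stands in the plate again: grip at (459.5,-331.1), 0.8 mm from the plate centre, top at 125 mm. Next I'll look at the far pad from above.

>>> send_rows --pt "0 0 0.08 2 25 0 1" --pt "0 0 0.16 5 65 0 1" --pt "0 0 0.24 8 106 0 1" --pt "0 0 0.32 11 147 0 1" --pt "0 0 0.4 14 188 0 1" --pt "0 0 0.47 18 228 0 1" --pt "0 0 0.47 21 262 0 1" --pt "0 0 0.47 22 277 0 1" --pt "0 0 0.47 22 278 -10 1" --pt "0 0 0.47 22 278 -20 1" --pt "0 0 0.47 22 278 -20 1" --pt "0 0 0.47 22 278 -20 1" --pt "0 0 0.47 22 278 -20 1"

```text
time: 25.37
eef_pos: [481.2, -55.0, 219.4]
tool_rot: [[0.002, 1.0, -0.002], [1.0, -0.002, 0.0], [0.0, -0.002, -1.0]]
force: [0.6, -0.2, 0.9]
opening: 85.3
```

Run:
```python
from h import *
st=read_state();print(st['time'],st['eef_pos'],st['tool_rot'].round(3).tolist())
P=pose('wrist',st);a,d=snapshot('wrist');C=cloud(P,d);Z=C[...,2];save('w3',a)
v=cv2.cvtColor(a,cv2.COLOR_RGB2HSV)[...,2]
k,l,s,c=cv2.connectedComponentsWithStats(((v<75)&(Z>33)&(Z<46)&(C[...,0]>400)&(C[...,0]<560)&(abs(C[...,1])<200)).astype(np.uint8))
for i in range(1,k):
    if s[i,4]>60:
        p=C[l==i];q=p[p[:,2]>38];print(c[i].round(),s[i,4],((p.min(0)+p.max(0))/2).round(1),cv2.minEnclosingCircle(q[:,:2].astype(np.float32)))
```

```text
25.3667 [481.24712917 -54.969582   219.38644627] [[0.002, 1.0, -0.002], [1.0, -0.002, 0.0], [0.0, -0.002, -1.0]]
[316.   2.] 123 [479.3  92.8  38.1] ((478.914306640625, 93.37109375), 8.809370994567871)
[317.  92.] 3513 [480.1  31.6  38.9] ((480.03948974609375, 31.418474197387695), 24.616992950439453)
[319. 202.] 2846 [481.1 -52.8  38.8] ((480.88763427734375, -53.10893630981445), 24.68429183959961)
```

View pics/w3.png

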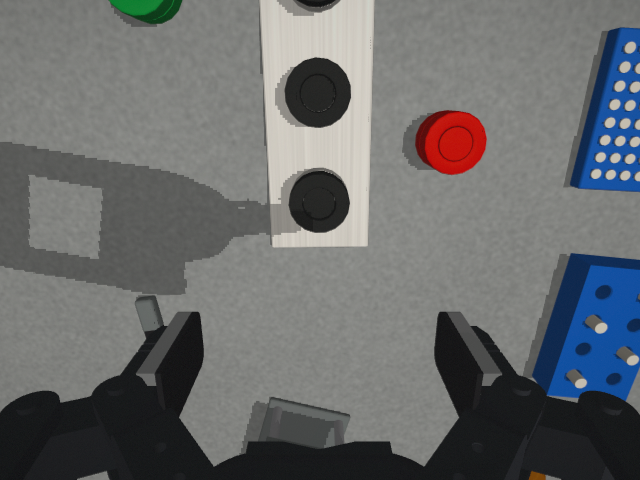

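The far pad is at wrist pixel (319,202), the last one on the carrier's end away from the dowel. The red puck at (452,142) is off the carrier and 60 mm clear of the jaws. I'll grip the pad across x.

>>> send_rows --pt "0 0 0 -0.6 0.6 -35 1" --pt "0 0 0 -0.6 0.6 -75 1" --pt "0 0 0 -0.6 0.6 -115 1" --pt "0 0 0 -0.6 0.6 -150 1" --pt "0 0 0 -0.6 0.6 -180 1" --pt "0 0 0 -0.6 0.6 -198 1" --pt "0 0 0 -0.6 0.6 -206 1" --pt "0 0 0 -0.6 0.6 -206 1" --pt "0 0 0 -0.6 0.6 -206 1" --pt "0 0 0 -0.6 0.6 -206 1"

```text
time: 26.25
eef_pos: [482.8, -54.0, 16.3]
tool_rot: [[0.0, 1.0, 0.004], [1.0, -0.0, -0.001], [-0.001, 0.004, -1.0]]
force: [0.5, 0.3, 0.2]
opening: 85.5
```

>>> send_rows --pt "0 0 0 0 0 0 0.5" --pt "0 0 0 0 0 0 0.5" --pt "0 0 0 0 0 0 0.5" --pt "0 0 0 0 0 0 0.5" --pt "0 0 0 0 0 0 0.3" --pt "0 0 0 0 0 0 0.3" --pt "0 0 0 0 0 0 0.3" --pt "0 0 0 0 0 0 0.3" --force 60

```text
time: 26.92
eef_pos: [482.0, -53.5, 15.8]
tool_rot: [[-0.0, 1.0, 0.002], [1.0, 0.0, -0.001], [-0.001, 0.002, -1.0]]
force: [-0.8, 0.3, 6.1]
opening: 48.5
```

```bash
python3 f.py 3 p4; python3 -c "
from h import *
a,d=snapshot('wrist');save('w4',a)"
```

```text
27.0167 [ -1.45   0.8    6.04 481.98 -53.54  15.78] fz [6.1 6.3 5.8] z [15.78 15.78 15.78]
```

View pics/w4.png

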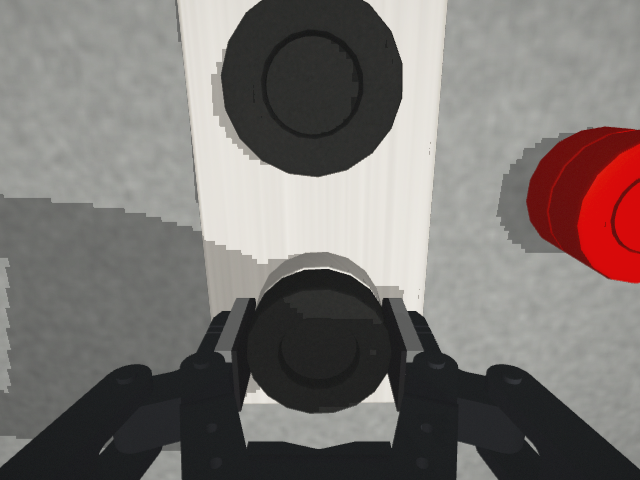

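Pad gripped (48.5 mm), all straight. Lifting it while I refine the tray centre.

>>> send_rows --pt "0 0 0 0 0 10 0.3" --pt "0 0 0 0 0 40 0.3" --pt "0 0 0 0 0 80 0.3" --pt "0 0 0 0 0 115 0.3" --pt "0 0 0 0 0 130 0.3" --pt "0 0 0 0 0 130 0.3" --pt "0 0 0 0 0 130 0.3"

```text
time: 27.7
eef_pos: [481.1, -53.3, 144.9]
tool_rot: [[-0.0, 1.0, 0.002], [1.0, 0.0, -0.0], [-0.0, 0.002, -1.0]]
force: [-0.5, -0.2, -3.4]
opening: 48.6
```

Run:
```python
from h import *
st=read_state();print(st['time'],st['eef_pos'],st['opening'],st['force'])
for n in('scene','side'):
    P=pose(n);a,d=snapshot(n);save(n+'5',a);C=cloud(P,d);Z=C[...,2]
    m=(d>0)&(Z>26.5)&(Z<33)&(C[...,0]>390)&(C[...,0]<600)&(C[...,1]>240)&(C[...,1]<470)
    p=C[m];print(n,len(p),cv2.minAreaRect(p[:,:2].astype(np.float32)),np.percentile(p[:,:2],[2,98],axis=0))
    k,l,s,c=cv2.connectedComponentsWithStats(m.astype(np.uint8));print(s[:,4])
P=pose('scene')
# visible top outer corners, scene pixels
```

```text
27.7 [481.13811727 -53.3179897  144.92073684] 48.59221816772466 [-0.53482372 -0.21593992 -3.39881321]
scene 469 ((490.88848876953125, 346.7840270996094), (155.90525817871094, 151.77540588378906), 2.0050840377807617) [[413.69524261 270.92384346]
 [567.70538539 422.59583697]]
[306731    222     60    186      1]
side 319 ((487.04437255859375, 347.193359375), (151.78610229492188, 156.3078155517578), 2.2965707778930664) [[410.46930689 270.27478103]
 [561.31724047 422.7784362 ]]
[306881    208    111]
```

View pics/scene5.png

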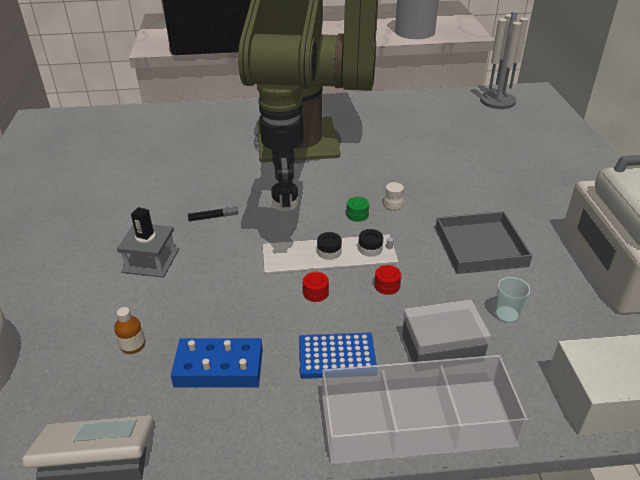

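The far place on the carrier is empty and the other two pads stand in theirs. The tray (scene 482,242) is centred at about (488.5, 347). Carrying the pad over.

>>> send_rows --pt "0 0 0 0 20 0 0.3" --pt "0 0 0 1 55 0 0.3" --pt "0 0 0 2 95 0 0.3" --pt "0 0 0 3 136 0 0.3" --pt "0 0 0 4 177 0 0.3" --pt "0 0 0 4 218 0 0.3" --pt "0 0 0.02 5 259 0 0.3" --pt "0 0 0.035 6 300 0 0.3" --pt "0 0 0.035 7 341 0 0.3" --pt "0 0 0.035 7.4 375 0 0.3" --pt "0 0 0.035 7.4 395 0 0.3" --pt "0 0 0.035 7.4 400.3 0 0.3" --pt "0 0 0.035 7.4 400.3 0 0.3" --pt "0 0 0.035 7.4 400.3 0 0.3" --pt "0 0 0.035 7.4 400.3 0 0.3"

```text
time: 29.05
eef_pos: [487.9, 345.4, 142.8]
tool_rot: [[-0.034, 0.999, -0.002], [0.999, 0.034, -0.002], [-0.002, -0.002, -1.0]]
force: [-0.3, -0.4, -2.3]
opening: 48.5
```

Run:
```python
from h import *
st=read_state();print(st['time'],st['eef_pos'],st['opening'])
P=pose('wrist',st);a,d=snapshot('wrist');save('w6',a)
```

```text
29.05 [487.89324275 345.42732066 142.79035494] 48.502470998073896
```

View pics/w6.png

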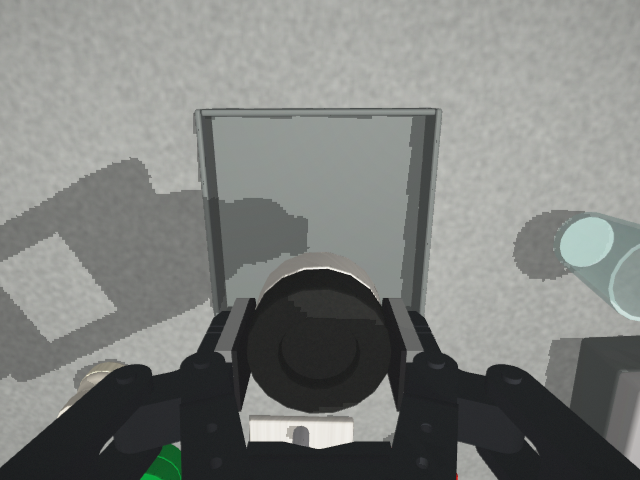

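The tray is square to the jaws and centred on them (walls at columns 200 and 438). Lowering.

>>> send_rows --pt "0 0 0 0 0 -25 0.3" --pt "0 0 0 0 0 -60 0.3" --pt "0 0 0 0 0 -95 0.3" --pt "0 0 0 0 0 -115 0.3" --pt "0 0 0 0 0 -126 0.3" --pt "0 0 0 0 0 -129 0.3" --pt "0 0 0 0 0 -129 0.3" --pt "0 0 0 0 0 -129 0.3" --pt "0 0 0 0 0 -129 0.3"

```text
time: 29.85
eef_pos: [490.1, 347.8, 17.7]
tool_rot: [[-0.035, 0.999, 0.004], [0.999, 0.035, 0.002], [0.002, 0.004, -1.0]]
force: [0.3, 0.6, -1.8]
opening: 48.3
```

>>> send_rows --pt "0 0 0 0 0 -1 0.3" --pt "0 0 0 0 0 -2 0.3" --pt "0 0 0 0 0 -3 0.3" --pt "0 0 0 0 0 -3.5 0.3" --pt "0 0 0 0 0 -3.5 0.3" --pt "0 0 0 0 0 -3.5 0.3" --pt "0 0 0 0 0 -3.5 0.3"

```text
time: 30.43
eef_pos: [488.4, 347.1, 11.9]
tool_rot: [[-0.035, 0.999, 0.0], [0.999, 0.035, 0.0], [0.0, 0.0, -1.0]]
force: [-1.2, -0.2, -0.6]
opening: 48.8
```

```bash
python3 f.py 4
```

```text
30.5833 [-1.0000e+00 -8.0000e-02 -4.1000e-01  4.8845e+02  3.4710e+02  1.1900e+01] fz [-0.6 -0.6  0.2 -0.7] z [11.9  11.88 11.9  11.91]
```

>>> send_rows --pt "0 0 0 0 0 -0.5 0.3" --pt "0 0 0 0 0 -0.8 0.3" --pt "0 0 0 0 0 -0.8 0.3" --pt "0 0 0 0 0 -0.8 0.3"

```text
time: 30.97
eef_pos: [488.5, 347.1, 11.8]
tool_rot: [[-0.035, 0.999, -0.0], [0.999, 0.035, -0.0], [-0.0, -0.0, -1.0]]
force: [-3.5, -1.7, 5.5]
opening: 48.6
```

```bash
python3 f.py 3
```

```text
31.0667 [ -3.21  -1.82   5.2  488.46 347.1   11.84] fz [5.5 5.4 4.8] z [11.84 11.85 11.83]
```

>>> send_rows --pt "0 0 0 0 0 0 0.65" --pt "0 0 0 0 0 0 0.7" --pt "0 0 0 0 0 0 0.75" --pt "0 0 0 0 0 0 0.8" --pt "0 0 0 0 0 0 0.8" --pt "0 0 0 0 0 0 0.8" --pt "0 0 0 0 0 15 0.8" --pt "0 0 0 0 0 45 0.8" --pt "0 0 0 0 0 85 0.8" --pt "0 0 0 0 0 125 0.8" --pt "0 0 0 0 0 165 0.8" --pt "0 0 0 0 0 180 0.8" --pt "0 0 0 0 0 180 0.8" --pt "0 0 0 0 0 180 0.8" --pt "0 0 0 0 0 180 0.8"

```text
time: 32.37
eef_pos: [487.5, 346.5, 189.1]
tool_rot: [[-0.035, 0.999, -0.002], [0.999, 0.035, -0.001], [-0.001, -0.002, -1.0]]
force: [-0.5, -0.4, -0.7]
opening: 68.4
```

Run:
```python
from h import *
st=read_state();print(st['time'],st['eef_pos'],st['opening'],st['force'])
P=pose('wrist',st);a,d=snapshot('wrist');C=cloud(P,d);Z=C[...,2]
def blk(a,C):
    v=cv2.cvtColor(a,cv2.COLOR_RGB2HSV)[...,2];Z=C[...,2]
    k,l,s,c=cv2.connectedComponentsWithStats(((v<60)&(Z>32)&(Z<48)&(C[...,0]>400)&(C[...,0]<560)&(abs(C[...,1])<420)).astype(np.uint8))
    for i in range(1,k):
        if s[i,4]>60:
            p=C[l==i];q=p[p[:,2]>35];print(c[i].round(),s[i,4],((p.min(0)+p.max(0))/2).round(1),cv2.minEnclosingCircle(q[:,:2].astype(np.float32)),np.percentile(p[:,2],90))
blk(a,C)
m=(Z>26.5)&(Z<33)&(C[...,0]>390)&(C[...,0]<600)&(C[...,1]>240)&(C[...,1]<450)
b,e=snapshot('scene');blk(b,cloud(pose('scene'),e));save('fs',b);save('fw',a)
```

```text
32.3667 [487.52444234 346.46857748 189.09693738] 68.4277596142996 [-0.54984125 -0.40549163 -0.70322262]
[320. 211.] 3236 [488.2 347.7  36.1] ((487.81182861328125, 347.7469177246094), 24.909696578979492) 38.8518193733542
[304. 437.] 752 [479.1 130.9  37.8] ((479.61016845703125, 125.38856506347656), 22.885515213012695) 42.575122918736824
[483. 234.] 286 [491.5 346.7  36.5] ((492.958251953125, 346.53814697265625), 25.51244354248047) 38.29788152439295
[370. 238.] 349 [482.8 115.7  38.7] ((482.7755432128906, 119.21837615966797), 27.08243179321289) 42.487164298217564
[329. 241.] 352 [483.8  31.9  38.7] ((484.1543273925781, 32.417179107666016), 25.51934242248535) 42.580242527060115
```

View pics/fs.png

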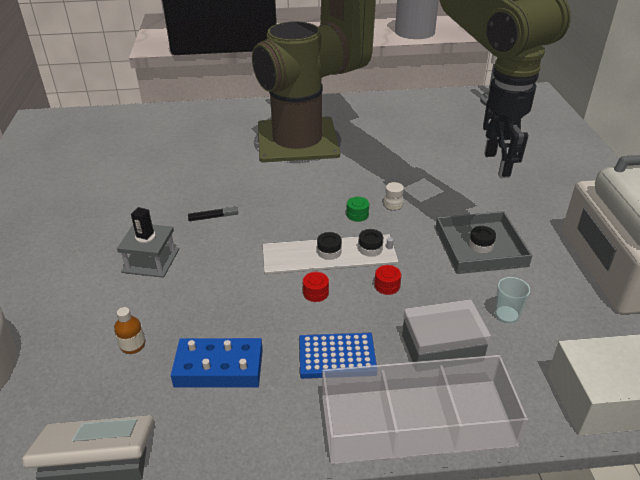

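View pics/fw.png

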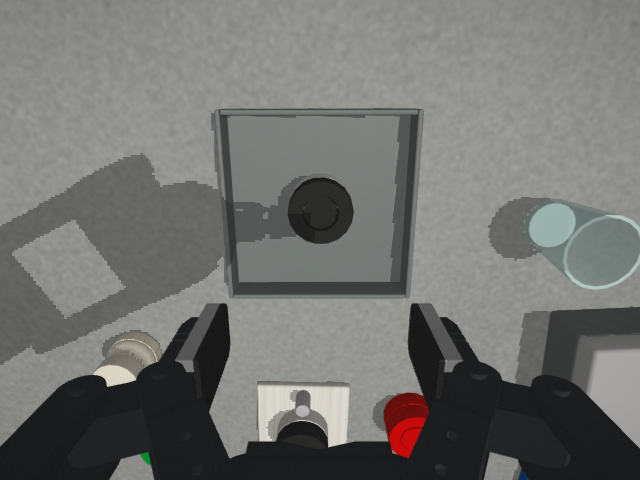

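The perished pad stands flat near the middle of the tray (wrist 320,211; rim at about 38.8 mm, i.e. 34 mm above the floor). The other pads are in their places, the gauge is in its stand and the arm is clear. Handing in.

```bash
python3 -c "
from bench import *
print(job_done())"
```

```text
the job is handed in; nothing more can be done
None
```

I tested all three pads, put the gauge back in its stand, set the perished pad in the reject tray and handed the job in at about 32 s. The hand-in reports no verdict.

| Pad | Force held | Travel from first contact | Result |
|---|---|---|---|
| Dowel end | about 7.1 N | about 2.4 mm | sound |
| Middle | about 7.0 N | about 2.4 mm | sound |
| Far end | about 6.9 N | about 10.7 mm | perished |

- **Reading the sink:** forces and travel come from the wrist sensor and the arm's height, not the gauge's scale. Travel includes about 1.7 mm of the gauge's own pin spring. No averaged force reading came near 12 N.
- **Gauge:** after release it stood at its original height, within 1 mm of the middle of the stand's plate.
- **Perished pad:** it stands upright on the tray floor, within about 2 mm of the tray's centre.
- **Sound pads and the rest:** both sound pads are in their places to within about 2 mm. The bystanders look unmoved in the last picture, though I did not measure them individually.

The cameras disagreed with each other by 2 to 4 mm in x. My attempt to triangulate the pin tip from two views missed by about 8 mm, so I did not use it. I relied on the grip position and a visual check that the pin was centred.

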